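# Clamp the mended tile in the gluing press with its draw latch

### The arm

A 6-joint arm with a two-finger parallel gripper is mounted at the origin on a cart in front of the work surface, level with it; the furniture and walls round the work are solid. World frame = base frame: x ahead of the robot, y to its left, z up, the work surface at z = 0. Lengths are in m, angles in rad, forces in N, time in s.
With the tool pointing down it reaches from about 0.425 to 0.925 m from the base axis. Payload 12.5 kg.
Tool frame: the origin (TCP) lies midway between the tips of the shut fingers; the grasp point (between the pads) lies 19 mm behind it; z points along the fingers, y is the line along which they close (so a half turn about z gives the same grasp; the last joint's range is limited). The gripper opens to 85 mm and grips with 20 to 120 N. Pads are 22 mm wide; open, the fingers measure 114 mm over their backs; the gripper's body (76 mm by 85 mm) begins 54 mm behind the grasp point. The pads swing forward as they close: fully open they stand 13 mm farther back than shut.
Start: joints at [1.066, 0.491, 1.559, -0, 1.092, -0.106], TCP at [0.243, 0.576, 0.231] pointing down, gripper open.
Joint ranges: [-3.1, 3.1], [-0.84, 2.19], [0.05, 2.79], [-1.13, 4.28], [0.06, 2.93], [-2.69, 2.69]. Speed limits (rad/s): [2.22, 2.22, 2.79, 3.14, 3.14, 3.14].

### API

Orientations are given as a rotation vector (axis times angle).
In Python, from bench import readout, get_image, get_calibration, r, nets gives the robot as it stands.
- The arm moves only by the tool servo_tool, never from a script. Its argument "targets" is a list of rows, each a list of 7 numbers: the shift along the world's x, y, z in m, then the turn, a rotation vector about the world's x, y, z in rad, then the opening in per cent of the stroke, from 0 (shut) to 100 (fully open). A call has 1 to 20 rows; each row shifts and turns the commanded pose from where the row before left it; what a row does not reach is not made up. A row lasts 1/12 s, in which the tool goes at most 41.7 mm and 7.16 degrees, less where a joint would pass 70% of its speed; a pose out of reach is approached as far as the arm can. A call is refused whole if a number of a shift passes 0.0417 or a number of a turn 0.125, either way. A call with a gripper value outside its range is refused whole. The fingers move at their own pace and stop on an object; "newtons" is the grip in N (left out, the last holds). Time passes only in rows, so rows that do not move let the fingers close. It gives the time, the measured TCP pose, the force, the opening and the grip force at its end, in the units of the state.
- readout.sense(): the state, without advancing time (a new reading comes with each control period).
- get_image(name): name is "scene" or "top"; returns the picture (400x640x3 uint8, blue, green, red); there is no depth.
- get_calibration(name): a dict with "K" (3x3 intrinsics, pixels), "rvec" (rotation vector, rad) and "tvec" (3), from world to camera coordinates, as OpenCV has them. Camera axes: x right, y down, z forward; pixel columns grow to the right and rows downward; lengths in m; the calibration is good to about 2 mm. A picture is of the moment at which its call begins. get_calibration takes no time and is no camera call.
- r.finish_job(): hands the job in; it is judged then, once.
Trained networks look in the newest picture that a camera, given by its name, has taken for a name from the list of things; names that differ only in an ending like _2 or _b are one class to them, and where a whole thing is asked for, a point or a joint stands for the part that bears it (a point fixed in the world has none). Each returns a list of dicts, best first, with "conf" (0 to 1); they miss things now and then, are a little off and sometimes report something else, mostly with a low value. They report only what shows in the picture. A call takes as long as a camera call. They do not tell look-alikes from the thing itself.
- nets.spot_in(camera, query): "location" ([column, row] in pixels, amid what is visible of it).
- nets.masks_of(camera, query): "mask" (400x640 bool, what is visible of it) and "location" ([column, row] in pixels, amid what is visible of it).
The state is a dict: "clock": time; "joint_positions": joint angles; "dq": joint speeds; "joint_efforts": joint torques, N m; "eef_pos": TCP position; "tcp_rot": TCP orientation; "force": force on the tool from outside, world axes, zero at the start; "wrist_torque": the same for the moment, N m; "finger_gap": opening from 0.0 (shut) to 1.0 (fully open); "gripper_force": force on a finger pad.
Only numpy, scipy, OpenCV 4.12 (cv2) and the standard library are available. Lean on these libraries where they do the work, as an engineer would, in place of code of your own. Each camera call takes 0.05 s, during which the arm holds its last target. There are 200 camera calls.

### The job

Clamp the freshly glued tile that lies on the sloping press: stand the loose clamping bar upright on the board just above the tile, centred on it, with its straight face flush against the tile's upper edge and its two keeper hooks facing up the slope. Then swing the latch's wire hoop over the bar so that it drops behind both keeper hooks, and press the latch lever over past centre until it lies fully down and the hoop holds the bar tight. Leave the tile against its ledge, and do not disturb the loose sherd, the standing bowl wall or the water bottle.

Things in the scene. Friction and masses are not known exactly. Their poses are not given: they have to be found in the camera images.
- press: plywood gluing press fixed to the desk: base 165 x 110 mm carrying a board 110 mm wide that slopes up towards the robot's right at 30 degrees. Origin on the desk under the foot of the ledge face; x level, the way the board climbs; y across it, to the left when looking up the slope (roughly away from the robot); z up.
- slope (a point): frame of the sloping board: origin on its surface at mid width, at the foot of the ledge face, 75 mm above the desk; x up the slope, y across (press y), z square out of the board. The board runs x -95 to 86, y -55 to 55 mm, open space beyond its upper end. Ledge 15 mm high, x -11 to 0. Tile x 0 to 60. Lever hinge at x -28, z 20. A steel rod sticks out 27 mm each side at x 66, z -7: the hoop's rest.
- tile: mended terracotta tile, two halves with a glue line: 60 mm (up the slope) x 90 mm (across) x 20 mm thick, loose (about 0.25 kg), lying on the board against the ledge. Origin at the middle of its lower edge, underside; axes parallel to the press's (level).
- tile_edge (a point): middle of the tile's upper edge at its top face, 20 mm above the board; x up the slope, y across, z square out of the board. With the bar's straight face flush against this edge face the bar's origin is at x 7, z -20 mm here.
- bar: loose clamping bar, 0.25 to 0.5 kg, standing upright on the desk: hardwood plank 14 mm thick (x -7 to 7), 110 long (y), 42 tall (z 0 to 42). Origin: middle of the plank's underside. The straight face is at x -7; keepers are on the back, +x. Grip it across its thickness in the upper half; its lower 20 mm meets the tile. Seated: y as the press's y, x up the slope, z square to the board.
- hoop_mid (a point): middle of the hoop's crossbar: steel rod 8 mm thick, 140 long, across the slope. Side wires at y -70 and 70 of the press, outside bar and tile. It swings with little friction about the pivot axle, 135.5 mm away, and stretches along the wires (4 N to start, then 4 N/mm, 14 mm at most). It starts folded back on its stop; forward of the vertical above its pivot it falls up the slope.
- lever (a joint): latch lever angle (rad): 0 = fully down, pointing down the slope (0.1 rad below parallel to the board), growing as it is raised; 1.67 = square to the board, stop at 2.35. Starts raised at 1.85 to 2.2. The stiff hinge (0.2 N m friction) stays where it is left. Dead centre is near 0.18.
- lever_tip (a point): centre of the lever's handle end, 70 mm from the hinge line; the lever is a steel plate 26 to 34 mm wide (across the slope), 7 to 8 mm thick, ending 77 mm from its hinge. To close it push the face that looks up the slope, over and down.
- keeper (a point): point midway between the bar's two steel keeper hooks (y -42 and 42 of the bar, each 20 mm wide), bar axes, where the hooked crossbar's centre ends: 27 mm behind the bar's origin, 10 mm up. In bar coordinates each hook has a back face at x 23, a lip above (z 16 to 20) out to x 32.5 and a 4 mm thick foot shelf out to x 56. Between the hooks (y -32 to 32) is free.
- hoop_pivot (a point): middle of the hoop's pivot axle, on the lever 18 mm from the lever's hinge, towards the tip. With the lever raised as at the start, the hoop's crossbar comes down 37 to 50 mm behind the bar's origin, clear of the lips, and rests on the foot shelves (centre 8 mm above the bar's underside); closing the lever slides it in under the lips.
- loose_sherd: loose flat sherd 135 x 115 x 38 mm on the desk, to be left alone; origin at the centre of its underside
- bowl_wall: fragile mended bowl wall standing on edge, 56 x 196 mm, 185 mm tall, to be left alone; origin at the centre of its underside, long side along its y
- bottle: clear water bottle with a pink cap, standing, 85 mm across, 253 mm tall, to be left alone; origin at the centre of its underside
There are look-alikes about, which are no part of the job. What is shaped like the bar but purple is not meant.

How it is judged:
On the way, in this order (a step that is already met when the one before it is completed fails the run):
1. the bar stands on the board, flush against the tile's upper edge, keepers up the slope (x of bar in the frame of tile_edge between 0.003 and 0.01 m and z of bar in the frame of tile_edge below -0.015 m and angle between the y axis of bar and the y axis of tile_edge, either way round below 0.06 rad and angle between the z axis of bar and the z axis of slope, either way round below 0.08 rad and y of bar in the frame of tile_edge between -0.013 and 0.013 m and value of joint lever above 1.2 rad), for 0.2 s.
2. the hoop's crossbar lies behind both keeper hooks, below their lips, with the lever still raised (all of step 1 and x of hoop_mid in the frame of bar between 0.022 and 0.056 m and z of hoop_mid in the frame of bar between 0.002 and 0.015 m), for 0.2 s.
At the end, for the whole second after the job is handed in: Lever fully down (< 0.1 rad); crossbar under the keeper lips, pulling over 5 N; bar upright on the board, flush with the tile edge (origin 3 to 10 mm off it, parallel within 0.06 rad, centred within 13 mm), pressing it with over 4 N; tile within 12 mm of its start; at rest (x of bar in the frame of tile_edge between 0.003 and 0.01 m and z of bar in the frame of tile_edge below -0.015 m and angle between the y axis of bar and the y axis of tile_edge, either way round below 0.06 rad and angle between the z axis of bar and the z axis of slope, either way round below 0.08 rad and y of bar in the frame of tile_edge between -0.013 and 0.013 m and x of hoop_mid in the frame of bar between 0.022 and 0.032 m and z of hoop_mid in the frame of bar between 0.002 and 0.015 m and value of joint lever below 0.1 rad and contact force between hoop and bar above 5 N and contact force between bar and tile above 4 N and distance of tile from where it was at the start of the episode below 0.012 m and linear speed of bar below 0.01 m/s); the robot touches nothing.
It fails at once if the loose sherd is shoved aside (distance of loose_sherd from where it was at the start of the episode above 0.03 m).
It fails at once if the bowl wall is shoved or tipped (distance of bowl_wall from where it was at the start of the episode above 0.02 m or angle between bowl_wall's own z axis and vertical above 0.2 rad).
It fails at once if the bottle is shoved or tipped (distance of bottle from where it was at the start of the episode above 0.02 m or angle between bottle's own z axis and vertical above 0.2 rad).
It fails at once if the tile is knocked off its ledge (distance of tile from where it was at the start of the episode above 0.03 m).
It also fails if it takes over 64 s, if anything falls off the work surface, if the arm or the gripper's body presses on something with over 40 N, if the wrist force passes 120 N, or if a joint passes its speed limit or range.

## Working session

There is one attempt and no reset: what is moved stays moved. The work goes in short steps, Python scripts to look and compute and a tool call to move; the robot and the scene stay as the last step left them, time stands still between calls to the robot, and variables do not carry over. Pictures are saved under pics/ and viewed, at most 10 in all, crops included, and the job is handed in when it is done.

Besides the shell and the picture viewer there is one more tool, called after "Request:" in YAML: its name, and indented under it one key for each argument. servo_tool: Moves the arm, as the interface text tells. Its arguments: {"type":"object","properties":{"targets":{"type":"array"},"newtons":{"type":"number"}},"required":["targets"]}

```bash
mkdir -p pics; ls; python3 - <<'E'
from bench import readout,get_image,get_calibration,nets
import cv2,numpy as np
for c in("scene","top"):
    im=get_image(c);cv2.imwrite(f"pics/{c}0.png",im)
    k=get_calibration(c);R=cv2.Rodrigues(np.array(k["rvec"]))[0];print(c,np.array(k["K"]).tolist(),(-R.T@np.array(k["tvec"]).ravel()).round(3),R.round(3).tolist())
    for q in("press","tile","bar","hoop_mid","lever","keeper","loose_sherd","bowl_wall","bottle"):
        print(q,[(np.round(d["location"]).tolist(),round(d["conf"],2)) for d in nets.spot_in(c,q)])
s=readout.sense();print(s)
E
```

```text
pics
scene [[486.6474296477186, 0.0, 312.964340385956], [0.0, 486.6474296477186, 187.71120795588968], [0.0, 0.0, 1.0]] [-0.296 -0.76   1.216] [[0.688, -0.726, -0.011], [-0.523, -0.484, -0.701], [0.504, 0.488, -0.713]]
press [([338.0, 198.0], 0.64)]
tile [([344.0, 192.0], 0.88)]
bar [([259.0, 167.0], 0.59), ([346.0, 187.0], 0.57), ([310.0, 231.0], 0.55)]
hoop_mid [([333.0, 137.0], 0.69), ([259.0, 168.0], 0.27)]
lever []
keeper [([258.0, 166.0], 0.69), ([307.0, 234.0], 0.67), ([247.0, 206.0], 0.59)]
loose_sherd [([378.0, 263.0], 0.7)]
bowl_wall [([279.0, 124.0], 0.77), ([435.0, 204.0], 0.3)]
bottle [([436.0, 205.0], 0.92), ([260.0, 169.0], 0.18)]
top [[428.04724829175996, 0.0, 319.37965142741217], [0.0, 428.04724829175996, 203.04930002566883], [0.0, 0.0, 1.0]] [0.306 0.003 1.381] [[-0.018, -1.0, 0.015], [-0.988, 0.015, -0.157], [0.157, -0.018, -0.988]]
press [([322.0, 188.0], 0.87)]
tile [([341.0, 190.0], 0.69)]
bar [([335.0, 244.0], 0.87), ([261.0, 268.0], 0.72), ([229.0, 215.0], 0.7)]
hoop_mid [([294.0, 166.0], 0.81)]
lever [([322.0, 180.0], 0.74), ([319.0, 188.0], 0.54)]
keeper [([2
[... 183 characters left out ...]
1.0, 'joint_positions': array([ 1.06641226e+00,  4.90916880e-01,  1.55890890e+00,  2.46515351e-05,
        1.09168832e+00, -1.05620589e-01]), 'dq': array([-1.21231022e-04, -1.99908917e-03,  2.16771729e-04, -7.28510191e-04,
       -5.85681213e-04,  1.34087115e-05]), 'joint_efforts': array([-2.49722740e-03, -6.18277359e+01, -2.61845416e+01, -2.18966838e-04,
        4.41486627e-04,  5.81317778e-06]), 'eef_pos': array([0.24266786, 0.57598351, 0.23131338]), 'tcp_rot': array([6.22251335e-01, 3.07934905e+00, 1.28023218e-04]), 'force': array([ 0.45236804, -0.1915085 ,  0.15801764]), 'wrist_torque': array([-0.01689834,  0.00422205, -0.05080176]), 'gripper_force': 0.0, 'finger_gap': 1.002149906082054}
```

```bash
python3 - <<'E'
import cv2,numpy as np
a=cv2.imread("pics/scene0.png")[90:290,200:460];b=cv2.imread("pics/top0.png")[110:310,180:440]
cv2.imwrite("pics/m0.png",cv2.resize(a,None,fx=3,fy=3,interpolation=cv2.INTER_CUBIC))
cv2.imwrite("pics/m1.png",cv2.resize(b,None,fx=3,fy=3,interpolation=cv2.INTER_CUBIC))
E
```

```text
(no output)
```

View pics/m0.png

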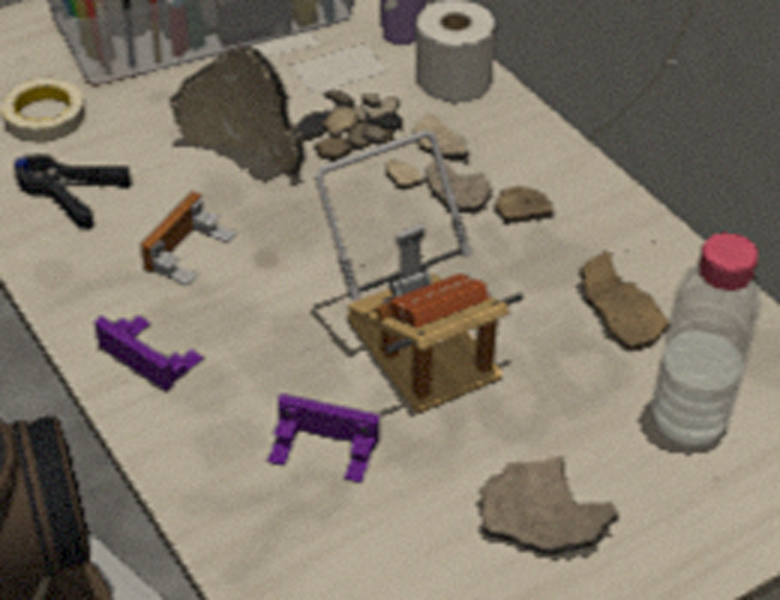

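View pics/m1.png

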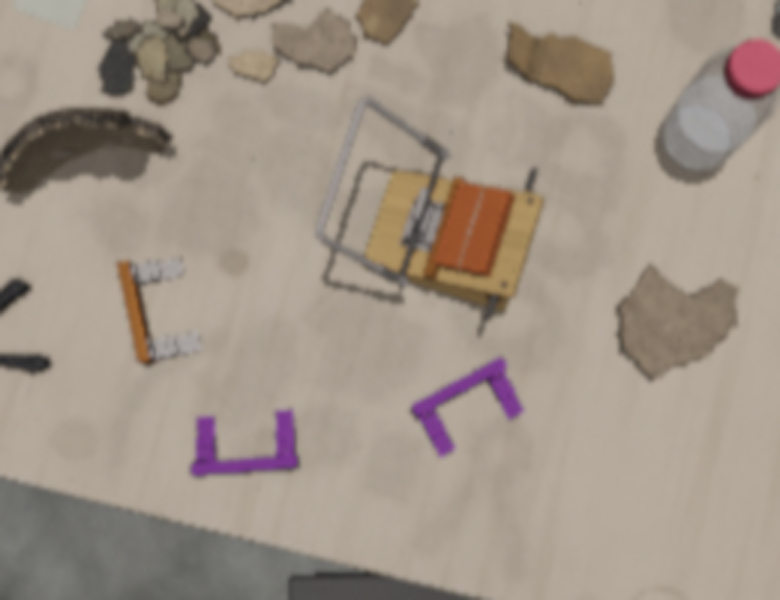

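The brown plank with grey keepers, at top (225,215) / scene (259,167), is the bar. The purple look-alikes at top (261,265) and (335,244) are not meant. The press has its upper end to the right in the top view. The hoop is folded back to the left and the lever stands raised at top (322,182). Next I fit box models to colour masks.

```bash
cat > h.py <<'E'
import cv2,numpy as np
from scipy.optimize import minimize
from scipy.spatial.transform import Rotation as Ro
from bench import readout,get_image,get_calibration,nets
CAL={c:get_calibration(c) for c in("scene","top")}
def proj(c,P):
    k=CAL[c];return cv2.projectPoints(np.atleast_2d(np.asarray(P,float)),np.array(k["rvec"],float),np.array(k["tvec"],float),np.array(k["K"]),None)[0][:,0]
def ray(c,uv):
    k=CAL[c];R=cv2.Rodrigues(np.array(k["rvec"],float))[0];d=R.T@np.linalg.inv(np.array(k["K"]))@[uv[0],uv[1],1];return -R.T@np.array(k["tvec"]).ravel(),d
def atz(c,uv,z):
    o,d=ray(c,uv);return o+d*(z-o[2])/d[2]
def box(x,y,z): return np.array([[a,b,c] for a in x for b in y for c in z])
def sil(c,P,S=4):
    m=np.zeros((400*S,640*S),np.uint8);h=cv2.convexHull(((proj(c,P)+.5)*S).astype(np.int32));cv2.fillConvexPoly(m,h,1);return cv2.resize(m.astype(np.float32),(640,400),interpolation=cv2.INTER_AREA)
def mask(im,q,near,rad=40):
    hsv=cv2.cvtColor(im,cv2.COLOR_BGR2HSV);m=(cv2.inRange(hsv,q[0],q[1])>0)
    yy,xx=np.mgrid[:400,:640];return (m&(np.hypot(xx-near[0],yy-near[1])<rad)).astype(np.float32)
def fit(masks,pts,p0,step=(.01,.01,.1)):
    def f(p):
        s=0
        for c,m in masks.items():
            a=sil(c,pts(p));s-=np.minimum(a,m).sum()/np.maximum(a,m).sum()
        return s
    best=None
    for k in range(3):
        q=p0 if best is None else best.x
        sx=np.vstack([q]+[q+np.eye(3)[i]*step[i]*(1 if k%2 else -1) for i in range(3)])
        r=minimize(f,q,method="Nelder-Mead",options=dict(initial_simplex=sx,xatol=1e-5,fatol=1e-5))
        if best is None or r.fun<best.fun:best=r
    return best.x,-best.fun/len(masks)
def rz(a):return Ro.from_euler("z",a).as_matrix()
S30=Ro.from_euler("y",-np.pi/6).as_matrix() # slope axes in press
def slope(p,P): # slope coords -> world, p=(x,y,yaw) of press
    return (np.asarray(P)@S30.T+[0,0,.075])@rz(p[2]).T+[p[0],p[1],0]
E
python3 - <<'E'
from h import *
s=cv2.imread("pics/scene0.png");t=cv2.imread("pics/top0.png")
for im,pts in((s,[(259,165),(350,190),(355,195),(255,170)]),(t,[(225,215),(341,190),(335,185)])):
    hs=cv2.cvtColor(im,cv2.COLOR_BGR2HSV)
    print([hs[v,u].tolist() for u,v in pts])
tile={"scene":mask(s,((3,140,60),(11,255,255)),(346,190),25),"top":mask(t,((3,140,60),(11,255,255)),(338,187),25)}
bar={"scene":mask(s,((5,120,40),(20,255,255)),(258,166),18),"top":mask(t,((5,120,40),(20,255,255)),(225,214),22)}
print([m.sum() for m in tile.values()],[m.sum() for m in bar.values()])
p0=atz("top",(225,214),.042);b,fb=fit(bar,lambda p:box((-.007,.007),(-.055,.055),(0,.042))@rz(p[2]).T+[p[0],p[1],0],np.r_[p0[:2],-1.4])
p0=atz("top",(333,187),.12)
pr,fp=fit(tile,lambda p:slope(p,box((0,.06),(-.045,.045),(0,.02))),np.r_[p0[:2]+[.01,.03],-1.82])
print("bar",b,fb,"press",pr,fp)
np.save("fit.npy",np.array([b,pr]))
for c,im in(("scene",s),("top",t)):
    big=cv2.resize(im,None,fx=4,fy=4,interpolation=cv2.INTER_CUBIC)
    def dr(P,col):
        for u in proj(c,P):cv2.circle(big,tuple(np.int32((u+.5)*4)),3,col,-1)
    dr(box((-.007,.007),(-.055,.055),(0,.042))@rz(b[2]).T+[b[0],b[1],0],(0,255,0))
    dr(slope(pr,box((0,.06),(-.045,.045),(0,.02))),(255,0,0))
    dr(slope(pr,box((-.095,.086),(-.055,.055),(0,))),(0,255,0))
    dr(slope(pr,[[.066,y,-.007] for y in(-.082,.082)]),(0,255,255))
    for L in(1.8,1.9,2.0,2.1,2.2):
        a=L-.1; dr(slope(pr,[[-.028-.07*np.cos(a),0,.02+.07*np.sin(a)]]),(255,255,0))
    cv2.imwrite(f"pics/o_{c}.png",big[4*110:4*110+600,4*(230 if c=="scene" else 215):][:,:640])
print("px for lever L=1.8..2.2",proj("top",slope(pr,[[-.028-.07*np.cos(L-.1),0,.02+.07*np.sin(L-.1)] for L in (1.8,2.0,2.2)])))
print(readout.sense()["clock"])
E
```

```text
[[17, 184, 50], [8, 173, 118], [20, 127, 141], [13, 164, 53]]
[[14, 172, 154], [10, 179, 151], [11, 165, 153]]
[np.float32(286.0), np.float32(493.0)] [np.float32(159.0), np.float32(137.0)]
bar [ 0.48896496  0.28007257 -1.26948507] 0.5794531106948853 press [ 0.5666517  -0.0577663  -1.94559318] 0.7685107588768005
px for lever L=1.8..2.2 [[312.5860726  174.09245712]
 [316.83213676 175.34706689]
 [321.26268603 176.87640506]]
1.0
```

View pics/o_scene.png

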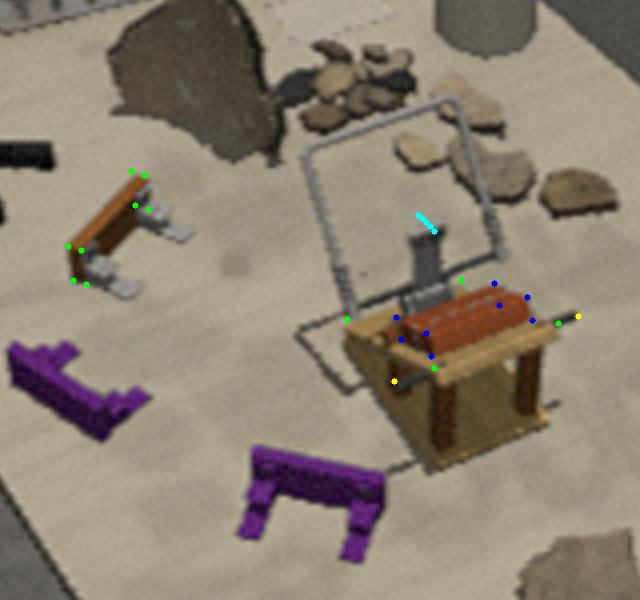

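View pics/o_top.png

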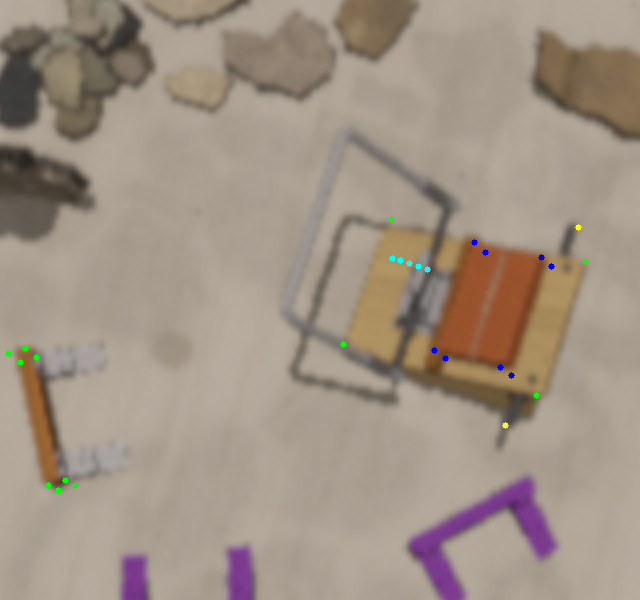

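The colour fits come out skewed in yaw, so I refit on landmarks read from these overlays: board, tile and rod corners, and bar top and keeper feet.

```bash
python3 - <<'E'
from h import *
from scipy.optimize import least_squares
b0,p0=np.load("fit.npy")
def full(c,uv):return (np.array(uv,float)+.5)/4-.5+[230 if c=="scene" else 215,110]
PR={"top":[((-95,55,0),(388,225)),((-95,-55,0),(345,347)),((86,55,0),(585,262)),((86,-55,0),(543,397)),((60,45,20),(541,252)),((60,-45,20),(511,368)),((0,45,20),(470,237)),((0,-45,20),(440,355)),((66,82,-7),(573,225)),((66,-82,-7),(500,447))],
"scene":[((60,45,20),(528,300)),((60,-45,20),(430,345)),((0,45,20),(495,285)),((0,-45,20),(397,318)),((86,-55,0),(436,372)),((86,55,0),(558,330)),((66,82,-7),(577,317))]}
BA={"top":[((-7,55,42),(20,350)),((7,55,42),(37,347)),((-7,-55,42),(46,487)),((7,-55,42),(63,482)),((56,52,4),(103,345)),((56,32,4),(106,370)),((56,-32,4),(125,445)),((56,-52,4),(127,470))],
"scene":[((-7,-55,42),(68,247)),((7,-55,42),(82,254)),((7,-55,0),(86,288)),((-7,-55,0),(74,282)),((7,55,42),(149,180)),((-7,55,42),(138,174)),((56,-52,2),(125,298)),((56,32,2),(180,242))]}
out=[]
for D,x0,T in((BA,np.r_[.48,.28,-1.35],lambda p,P:P@rz(p[2]).T+[p[0],p[1],0]),(PR,np.r_[p0[:2],-1.82],slope)):
    def f(p):return np.concatenate([(proj(c,T(p,np.array([a for a,_ in L])/1000.))-[full(c,u) for _,u in L]).ravel() for c,L in D.items()])
    r=least_squares(f,x0,loss="soft_l1");print(r.x,np.degrees(r.x[2]));print(f(r.x).reshape(-1,2).round(1).tolist());out.append(r.x)
np.save("fit.npy",out);p=out[1]
for c,u in(("top",(430,285)),("scene",(425,232))):
    o,d=ray(c,full(c,u)); # intersect plane y=0 of slope
    n=rz(p[2])@[0,1,0];P=o+d*(n@([p[0],p[1],0]-o))/(n@d)
    q=((P-[p[0],p[1],0])@rz(p[2])-[0,0,.075])@S30;print(c,"lever tip",q,np.hypot(q[0]+.028,q[2]-.02),np.arctan2(q[2]-.02,-(q[0]+.028))+.1)
for c,us in(("top",((343,132),(285,312))),("scene",((457,98),(305,152)))):
  for y,u in zip((.07,-.07),us):
    o,d=ray(c,full(c,u));n=rz(p[2])@[0,1,0];P=o+d*(n@(np.r_[p[:2],0]+n*y-o))/(n@d)
    q=((P-[p[0],p[1],0])@rz(p[2])-[0,0,.075])@S30;print(c,"hoop",y,q.round(4),P.round(3))
E
```

```text
[ 0.48838809  0.27707769 -1.34845556] -77.26081258315615
[[-0.7, 0.4], [-0.6, 0.2], [-0.0, -0.1], [0.1, 0.1], [0.3, 0.1], [0.9, -0.3], [0.3, -0.0], [1.1, -0.3], [-0.6, -0.4], [-0.8, -0.7], [-0.6, -0.7], [-0.8, -0.6], [0.2, -0.3], [-0.2, -0.1], [1.4, 0.8], [0.9, 0.6]]
[ 0.56421169 -0.05918663 -1.91466332] -109.70212750206603
[[0.5, -0.3], [0.2, 0.8], [0.3, -0.5], [-0.4, -0.1], [0.2, 1.4], [-1.6, 0.3], [1.1, 2.0], [-0.7, -0.3], [1.1, 0.4], [2.7, -4.9], [-0.2, -0.5], [-0.6, -2.3], [-0.6, -0.3], [-0.3, 0.6], [0.2, -0.2], [0.3, -1.6], [0.2, -0.4]]
top lever tip [-9.14123959e-03  8.67361738e-17  4.71985670e-02] 0.033097052644170476 2.2770609874426095
scene lever tip [-6.41603092e-03 -4.85722573e-17  7.96784214e-02] 0.06346165533553379 2.0178306221415983
top hoop 0.07 [-0.0491  0.07    0.1609] [0.672 0.033 0.19 ]
top hoop -0.07 [-0.038  -0.07    0.1686] [0.538 0.075 0.202]
scene hoop 0.07 [-0.0432  0.07    0.1673] [0.671 0.031 0.198]
scene hoop -0.07 [-0.0425 -0.07    0.1655] [0.539 0.077 0.197]
```

Request:
servo_tool:
  targets:
    - [0.0164,-0.0199,-0.0074,0,0,0.0413,60]
    - [0.0164,-0.0199,-0.0074,0,0,0.0413,60]
    - [0.0164,-0.0199,-0.0074,0,0,0.0413,60]
    - [0.0164,-0.0199,-0.0074,0,0,0.0413,60]
    - [0.0164,-0.0199,-0.0074,0,0,0.0413,60]
    - [0.0164,-0.0199,-0.0074,0,0,0.0413,60]
    - [0.0164,-0.0199,-0.0074,0,0,0.0413,60]
    - [0.0164,-0.0199,-0.0074,0,0,0.0413,60]
    - [0.0164,-0.0199,-0.0074,0,0,0.0413,60]
    - [0.0164,-0.0199,-0.0074,0,0,0.0413,60]
    - [0.0164,-0.0199,-0.0074,0,0,0.0413,60]
    - [0.0164,-0.0199,-0.0074,0,0,0.0413,60]
    - [0.0164,-0.0199,-0.0074,0,0,0.0413,60]
    - [0.0164,-0.0199,-0.0074,0,0,0.0413,60]
    - [0.0164,-0.0199,-0.0074,0,0,0.0413,60]
    - [0,0,0,0,0,0,60]
    - [0,0,0,0,0,0,60]
  newtons: 60

```text
clock: 2.42
eef_pos: [0.4892, 0.2766, 0.12]
tcp_rot: [0.342, -3.122, 0.0]
force: [-0.7, -0.6, 0.9]
finger_gap: 0.602
gripper_force: 0.0
```

Request:
servo_tool:
  targets:
    - [0,0,-0.02,0,0,0.002,50]
    - [0,0,-0.02,0,0,0.002,50]
    - [0,0,-0.02,0,0,0,50]
    - [0,0,-0.02,0,0,0,50]
    - [0,0,-0.018,0,0,0,50]
    - [0,0,0,0,0,0,50]
    - [0,0,0,0,0,0,0]
    - [0,0,0,0,0,0,0]
    - [0,0,0,0,0,0,0]
    - [0,0,0,0,0,0,0]
    - [0,0,0,0,0,0,0]
    - [0,0,0,0,0,0,0]

```text
clock: 3.42
eef_pos: [0.489, 0.2781, 0.0238]
tcp_rot: [-0.352, 3.12, 0.002]
force: [-2.0, 2.7, 8.1]
finger_gap: 0.146
gripper_force: 60.1
```

```bash
python3 - <<'E'
from h import *
b,p=np.load("fit.npy");s=readout.sense();print(s["finger_gap"],s["gripper_force"],s["eef_pos"],s["force"])
Rp=rz(p[2])@S30;Rt=Ro.from_rotvec(s["tcp_rot"]).as_matrix()
# tool y line along -/+ slope x
T=np.array([[0,1,0],[1,0,0],[0,0,-1]],float).T
for sg in(1,-1):
    D=np.diag([sg,sg,1.]);Rg=Rp@T@D
    print("angle",sg,np.degrees(Ro.from_matrix(Rg@Rt.T).magnitude()),Ro.from_matrix(Rg@Rt.T).as_rotvec(),Ro.from_matrix(Rg).as_rotvec())
print("press y axis",rz(p[2])[:,1],"slope x,z",Rp[:,0],Rp[:,2])
for q in((.072,0,.12),(.072,0,.034),(.067,0,.022)):print(q,slope(p,[q]).round(4))
E
```

```text
0.1461048610967444 60.142343044281006 [0.48899278 0.27807215 0.02380191] [-1.98549641  2.6765696   8.05567029]
angle 1 148.59247976853072 [0.0388186  0.69518761 2.4982146 ] [ 2.5844602  -0.44878623 -0.12025191]
angle -1 44.058149949285664 [-0.53030217  0.03367875 -0.55582775] [-0.50502837 -2.90834617  0.77928901]
press y axis [ 0.94145803 -0.33713022  0.        ] slope x,z [-0.29196333 -0.81532657  0.5       ] [0.16856511 0.47072901 0.8660254 ]
(0.072, 0, 0.12) [[ 0.5634 -0.0614  0.2149]]
(0.072, 0, 0.034) [[ 0.5489 -0.1019  0.1404]]
(0.067, 0, 0.022) [[ 0.5484 -0.1035  0.1276]]
```

Request:
servo_tool:
  targets:
    - [0,0,0.01,0,0,0,0]
    - [0,0,0.02,0,0,0,0]
    - [0,0,0.03,0,0,0,0]
    - [0,0,0.03,0,0,0,0]
    - [0,0,0.03,0,0,0,0]
    - [0,0,0.03,0,0,0,0]
    - [0,0,0.03,0,0,0,0]
    - [0,0,0.03,0,0,0,0]
    - [0,0,0.03,0,0,0,0]
    - [0,0,0.03,0,0,0,0]
    - [0,0,0.02,0,0,0,0]
    - [0,0,0.01,0,0,0,0]
    - [0,0,0,0,0,0,0]
  newtons: 60

```text
clock: 4.5
eef_pos: [0.4887, 0.2775, 0.3247]
tcp_rot: [-0.352, 3.118, 0.002]
force: [0.1, -1.4, -3.7]
finger_gap: 0.148
gripper_force: 59.1
```

Request:
servo_tool:
  targets:
    - [0.0043,-0.0155,-0.0023,-0.0265,0.0017,-0.0278,0]
    - [0.0043,-0.0155,-0.0023,-0.0265,0.0017,-0.0278,0]
    - [0.0043,-0.0155,-0.0023,-0.0265,0.0017,-0.0278,0]
    - [0.0043,-0.0155,-0.0023,-0.0265,0.0017,-0.0278,0]
    - [0.0043,-0.0155,-0.0023,-0.0265,0.0017,-0.0278,0]
    - [0.0043,-0.0155,-0.0023,-0.0265,0.0017,-0.0278,0]
    - [0.0043,-0.0155,-0.0023,-0.0265,0.0017,-0.0278,0]
    - [0.0043,-0.0155,-0.0023,-0.0265,0.0017,-0.0278,0]
    - [0.0043,-0.0155,-0.0023,-0.0265,0.0017,-0.0278,0]
    - [0.0043,-0.0155,-0.0023,-0.0265,0.0017,-0.0278,0]
    - [0.0043,-0.0155,-0.0023,-0.0265,0.0017,-0.0278,0]
    - [0.0043,-0.0155,-0.0023,-0.0265,0.0017,-0.0278,0]
    - [0.0043,-0.0155,-0.0023,-0.0265,0.0017,-0.0278,0]
    - [0.0043,-0.0155,-0.0023,-0.0265,0.0017,-0.0278,0]
    - [0.0043,-0.0155,-0.0023,-0.0265,0.0017,-0.0278,0]
    - [0.0043,-0.0155,-0.0023,-0.0265,0.0017,-0.0278,0]
    - [0.0043,-0.0155,-0.0023,-0.0265,0.0017,-0.0278,0]
    - [0.0043,-0.0155,-0.0023,-0.0265,0.0017,-0.0278,0]
    - [0.0043,-0.0155,-0.0023,-0.0265,0.0017,-0.0278,0]
    - [0.0043,-0.0155,-0.0023,-0.0265,0.0017,-0.0278,0]

```text
clock: 6.17
eef_pos: [0.5751, -0.0341, 0.2761]
tcp_rot: [-0.51, -2.904, 0.782]
force: [0.1, 0.1, -3.6]
finger_gap: 0.145
gripper_force: 59.1
```

```bash
cat >> h.py <<'E'
def st(goal=None,tilt=True,pr=True):
    b,p=np.load("fit.npy");s=readout.sense();Rp=rz(p[2])@(S30 if tilt else np.eye(3))
    Rg=Rp@np.array([[0,1,0],[1,0,0],[0,0,-1]],float)@np.diag([-1,-1,1.])
    Rt=Ro.from_rotvec(s["tcp_rot"]).as_matrix()
    q=((s["eef_pos"]-[p[0],p[1],0])@rz(p[2])-[0,0,.075])@S30
    print("t",round(s["clock"],2),"tcp",s["eef_pos"].round(4),"slope",q.round(4),"F slope",(s["force"]@rz(p[2])@S30).round(1),"rotleft",Ro.from_matrix(Rg@Rt.T).as_rotvec().round(4),"gap",round(float(s["finger_gap"]),3),round(float(s["gripper_force"]),1))
    if goal is not None:print("shift",(slope(p,[goal])[0]-s["eef_pos"]).round(4))
E
python3 - <<'E'
from h import *
st((.075,0,.19))
im=get_image("scene");a=im[60:260,220:440];t=get_image("top")
cv2.imwrite("pics/p1.png",np.hstack([cv2.resize(x,(400,400),interpolation=cv2.INTER_CUBIC) for x in(im[60:260,220:420],t[90:290,220:420])]))
E
```

```text
t 6.17 tcp [ 0.5751 -0.0341  0.2761] slope [0.0769 0.0018 0.1878] F slope [-1.9  0.1 -3.1] rotleft [ 0.0022 -0.0022  0.004 ] gap 0.145 59.1
shift [-0.0008  0.0032  0.001 ]
```

View pics/p1.png

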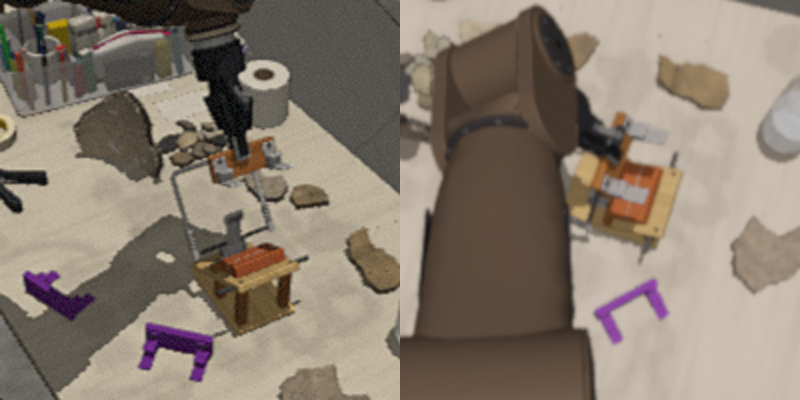

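Request:
servo_tool:
  targets:
    - [-0.0021,-0.0055,-0.0108,0.0002,-0.0002,0.0004,0]
    - [-0.0021,-0.0055,-0.0108,0.0002,-0.0002,0.0004,0]
    - [-0.0021,-0.0055,-0.0108,0.0002,-0.0002,0.0004,0]
    - [-0.0021,-0.0055,-0.0108,0.0002,-0.0002,0.0004,0]
    - [-0.0021,-0.0055,-0.0108,0.0002,-0.0002,0.0004,0]
    - [-0.0021,-0.0055,-0.0108,0.0002,-0.0002,0.0004,0]
    - [-0.0021,-0.0055,-0.0108,0.0002,-0.0002,0.0004,0]
    - [-0.0021,-0.0055,-0.0108,0.0002,-0.0002,0.0004,0]
    - [-0.0021,-0.0055,-0.0108,0.0002,-0.0002,0.0004,0]
    - [-0.0021,-0.0055,-0.0108,0.0002,-0.0002,0.0004,0]
    - [-0.0021,-0.0055,-0.0108,0,0,0,0]
    - [-0.0021,-0.0055,-0.0108,0,0,0,0]
    - [0,0,0,0,0,0,0]
    - [0,0,0,0,0,0,0]

```text
clock: 7.43
eef_pos: [0.5495, -0.0986, 0.1467]
tcp_rot: [-0.501, -2.909, 0.776]
force: [0.4, 0.4, -3.2]
finger_gap: 0.148
gripper_force: 59.0
```

```bash
python3 - <<'E'
from h import *
st((.072,0,.026))
b,p=np.load("fit.npy")
x=[]
for c in("scene","top"):
    im=get_image(c);u0,v0=np.int32(proj(c,slope(p,[(.05,0,.03)]))[0])-[48,48]
    x.append(cv2.resize(im[v0:v0+96,u0:u0+96],(400,400),interpolation=cv2.INTER_CUBIC))
cv2.imwrite("pics/p2.png",np.hstack(x))
E
```

```text
t 7.43 tcp [ 0.5495 -0.0986  0.1467] slope [ 0.0723 -0.0005  0.041 ] F slope [-2.1  0.2 -2.5] rotleft [-0.0022 -0.0007 -0.0023] gap 0.148 59.0
shift [-0.002  -0.007  -0.0132]
```

View pics/p2.png

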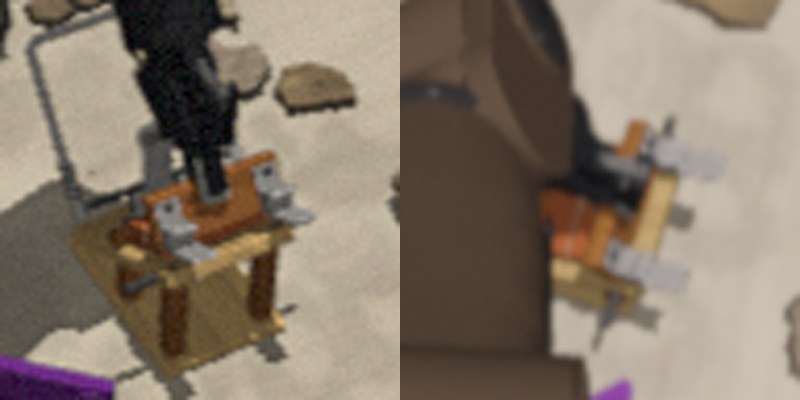

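The bar hovers level with and parallel to the board's upper edge, hooks up the slope, just behind the tile. I lower it gently.

Request:
servo_tool:
  targets:
    - [-0.0004,-0.0015,-0.0026,0,0,0,0]
    - [-0.0004,-0.0015,-0.0026,0,0,0,0]
    - [-0.0004,-0.0014,-0.0026,0,0,0,0]
    - [-0.0004,-0.0014,-0.0026,0,0,0,0]
    - [-0.0002,-0.0007,-0.0013,0,0,0,0]
    - [-0.0002,-0.0007,-0.0013,0,0,0,0]
    - [0,0,0,0,0,0,0]

```text
clock: 8.12
eef_pos: [0.5474, -0.1059, 0.1334]
tcp_rot: [-0.501, -2.91, 0.776]
force: [-0.2, 0.4, -3.6]
finger_gap: 0.144
gripper_force: 59.1
```

```bash
python3 -c "
from h import *
st((.067,0,.024))"
```

```text
t 8.12 tcp [ 0.5474 -0.1059  0.1334] slope [ 0.0722 -0.0001  0.0258] F slope [-2.1 -0.4 -3. ] rotleft [-0.0024 -0.0004 -0.0027] gap 0.144 59.1
shift [ 0.0013  0.0033 -0.0042]
```

Request:
servo_tool:
  targets:
    - [-0.0002,-0.0005,-0.0009,0,0,0,0]
    - [-0.0002,-0.0005,-0.0009,0,0,0,0]
    - [-0.0001,-0.0004,-0.0008,0,0,0,0]
    - [0,0,0,0,0,0,0]

```text
clock: 8.45
eef_pos: [0.5472, -0.1061, 0.1328]
tcp_rot: [-0.502, -2.912, 0.777]
force: [-5.8, 12.2, 13.1]
finger_gap: 0.144
gripper_force: 62.0
```

```bash
python3 -c "
from h import *
st((.067,0,.023))"
```

```text
t 8.45 tcp [ 0.5472 -0.1061  0.1328] slope [ 0.0722 -0.0002  0.0251] F slope [-1.7 -9.6 16.1] rotleft [-0.002   0.0017 -0.003 ] gap 0.144 62.0
shift [ 0.0013  0.0032 -0.0044]
```

Request:
servo_tool:
  targets:
    - [0.0002,0.0007,0.0013,0,0,0,0]
    - [0.0003,0.0008,-0.0005,0,0,0,0]
    - [0.0003,0.0008,-0.0005,0,0,0,0]
    - [0.0003,0.0008,-0.0005,0,0,0,0]
    - [0.0003,0.0008,-0.0005,0,0,0,0]
    - [0,0,0,0,0,0,0]

```text
clock: 8.95
eef_pos: [0.5488, -0.1035, 0.1311]
tcp_rot: [-0.501, -2.911, 0.778]
force: [-0.8, 1.3, 6.1]
finger_gap: 0.146
gripper_force: 60.4
```

```bash
python3 -c "
from h import *
st((.067,0,.025))"
```

```text
t 8.95 tcp [ 0.5488 -0.1035  0.1311] slope [0.0687 0.0005 0.0251] F slope [ 2.2 -1.2  5.8] rotleft [-0.0011  0.001  -0.0029] gap 0.146 60.4
shift [ 0.      0.0015 -0.001 ]
```

Request:
servo_tool:
  targets:
    - [0.0003,0.0008,-0.0005,0,0,0,0]
    - [0.0003,0.0008,-0.0005,0,0,0,0]
    - [0,0,0,0,0,0,0]

```text
clock: 9.2
eef_pos: [0.5495, -0.102, 0.1302]
tcp_rot: [-0.501, -2.911, 0.778]
force: [0.1, 0.7, 6.6]
finger_gap: 0.148
gripper_force: 60.4
```

```bash
python3 -c "
from h import *
st((.067,0,.025))"
```

```text
t 9.2 tcp [ 0.5495 -0.102   0.1302] slope [0.0667 0.0006 0.0252] F slope [ 2.7 -0.2  6.1] rotleft [-0.0011  0.0012 -0.0031] gap 0.148 60.4
shift [-0.0007 -0.0001 -0.    ]
```

Request:
servo_tool:
  targets:
    - [0.0003,0.0008,-0.0005,0,0,0,0]
    - [0.0002,0.0006,-0.0003,0,0,0,0]
    - [0,0,0,0,0,0,0]

```text
clock: 9.45
eef_pos: [0.55, -0.1007, 0.1294]
tcp_rot: [-0.501, -2.911, 0.778]
force: [-0.1, -0.8, 6.1]
finger_gap: 0.15
gripper_force: 60.3
```

```bash
python3 -c "
from h import *
st((.067,0,.025))"
```

```text
t 9.45 tcp [ 0.55   -0.1007  0.1294] slope [0.0652 0.0006 0.0252] F slope [3.7 0.1 4.9] rotleft [-0.0009  0.0011 -0.0032] gap 0.15 60.3
shift [-0.0012 -0.0013  0.0008]
```

Request:
servo_tool:
  targets:
    - [0.0003,0.0008,-0.0005,0,0,0,0]
    - [0.0003,0.0008,-0.0005,0,0,0,0]
    - [0,0,0,0,0,0,0]

```text
clock: 9.7
eef_pos: [0.5502, -0.1002, 0.1291]
tcp_rot: [-0.5, -2.909, 0.782]
force: [-3.1, -7.7, 12.2]
finger_gap: 0.149
gripper_force: 60.7
```

```bash
python3 -c "
from h import *
st((.067,0,.025))
b,p=np.load('fit.npy')
x=[]
for c in('scene','top'):
    im=get_image(c);u0,v0=np.int32(proj(c,slope(p,[(.05,0,.03)]))[0])-[40,40]
    x.append(cv2.resize(im[v0:v0+80,u0:u0+80],(400,400),interpolation=cv2.INTER_CUBIC))
cv2.imwrite('pics/p3.png',np.hstack(x))"
```

```text
t 9.7 tcp [ 0.5502 -0.1002  0.1291] slope [0.0646 0.0007 0.0252] F slope [13.3 -0.3  6.4] rotleft [ 0.0016 -0.0006 -0.0035] gap 0.149 60.7
shift [-0.0014 -0.0018  0.001 ]
```

View pics/p3.png

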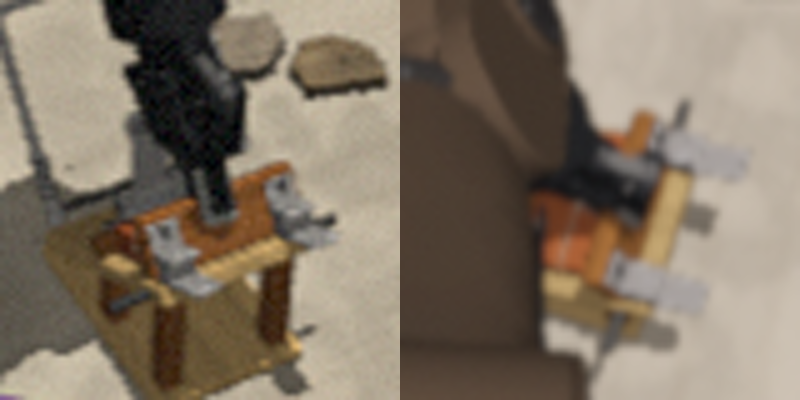

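Request:
servo_tool:
  targets:
    - [-0.0001,-0.0003,0.0003,0,0,0,20]
    - [0,0,0,0,0,0,25]
    - [0,0,0,0,0,0,32]
    - [0,0,0,0,0,0,36]
    - [0,0,0,0,0,0,36]
    - [0,0,0,0,0,0,36]
    - [0,0,0,0,0,0,36]

```text
clock: 10.38
eef_pos: [0.55, -0.0989, 0.1278]
tcp_rot: [-0.501, -2.91, 0.776]
force: [-0.4, 0.0, 0.0]
finger_gap: 0.358
gripper_force: 0.0
```

Request:
servo_tool:
  targets:
    - [0.0008,0.0024,0.0043,0,0,0,36]
    - [0.0017,0.0047,0.0087,0,0,0,36]
    - [0.0017,0.0047,0.0087,0,0,0,36]
    - [0.0034,0.0094,0.0173,0,0,0,36]
    - [0.0034,0.0094,0.0173,0,0,0,36]
    - [0.0034,0.0094,0.0173,0,0,0,36]
    - [0.0034,0.0094,0.0173,0,0,0,36]
    - [0.0034,0.0094,0.0173,0,0,0,36]
    - [0.0034,0.0094,0.0173,0,0,0,36]
    - [0.0034,0.0094,0.0173,0,0,0,50]
    - [0.0034,0.0094,0.0173,0,0,0,50]
    - [0.0034,0.0094,0.0173,0,0,0,50]
    - [0.0034,0.0094,0.0173,0,0,0,50]
    - [0,0,0,0,0,0,50]

```text
clock: 11.55
eef_pos: [0.5892, 0.0088, 0.3268]
tcp_rot: [-0.501, -2.917, 0.775]
force: [1.1, 0.6, 0.1]
finger_gap: 0.5
gripper_force: 0.0
```

```bash
python3 -c "
from h import *
st((-.043,0,.235))
b,p=np.load('fit.npy')
x=[]
for c in('scene','top'):
    im=get_image(c);u0,v0=np.int32(proj(c,slope(p,[(.03,0,.06)]))[0])-[60,60]
    x.append(cv2.resize(im[v0:v0+120,u0:u0+120],(400,400),interpolation=cv2.INTER_CUBIC))
    print(u0,v0)
cv2.imwrite('pics/p4.png',np.hstack(x))"
```

```text
t 11.55 tcp [0.5892 0.0088 0.3268] slope [0.0632 0.0006 0.2543] F slope [-0.8  0.8  0.6] rotleft [-0.0034  0.0059 -0.0046] gap 0.5 0.0
shift [ 0.0272  0.0777 -0.0698]
282 115
271 121
```

View pics/p4.png

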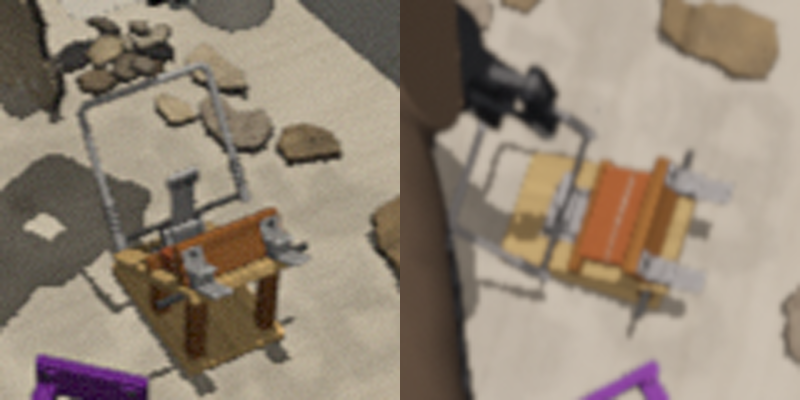

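Request:
servo_tool:
  targets:
    - [0.0034,0.0097,-0.0087,0,0,0,50]
    - [0.0034,0.0097,-0.0087,0,0,0,50]
    - [0.0034,0.0097,-0.0087,0,0,0,50]
    - [0.0034,0.0097,-0.0087,0,0,0,50]
    - [0.0034,0.0097,-0.0087,-0.001,0.001,-0.001,50]
    - [0.0034,0.0097,-0.0087,-0.001,0.001,-0.001,50]
    - [0.0034,0.0097,-0.0087,-0.001,0.001,-0.001,50]
    - [0.0034,0.0097,-0.0087,0,0.001,-0.001,50]
    - [0,0,0,0,0,0,50]

```text
clock: 12.4
eef_pos: [0.6155, 0.0863, 0.2506]
tcp_rot: [-0.501, -2.902, 0.781]
force: [-0.3, -0.9, 0.1]
finger_gap: 0.5
gripper_force: 0.0
```

Request:
servo_tool:
  targets:
    - [-0.0023,-0.0065,-0.012,0,0,0,50]
    - [-0.0023,-0.0065,-0.012,0,0,0,50]
    - [-0.0023,-0.0065,-0.012,0,0,0,50]
    - [-0.0023,-0.0065,-0.012,0,0,0,50]
    - [-0.0023,-0.0065,-0.012,0,0,0,50]
    - [-0.0023,-0.0065,-0.012,0,0,0,50]
    - [0,0,0,0,0,0,50]

```text
clock: 12.98
eef_pos: [0.6006, 0.0444, 0.1793]
tcp_rot: [-0.505, -2.9, 0.781]
force: [-0.5, -0.6, -0.0]
finger_gap: 0.498
gripper_force: 0.0
```

```bash
python3 -c "
from h import *
st((-.043,0,.152))
b,p=np.load('fit.npy')
x=[]
for c in('scene','top'):
    im=get_image(c);u0,v0=np.int32(proj(c,slope(p,[(-.02,0,.12)]))[0])-[50,50]
    x.append(cv2.resize(im[v0:v0+100,u0:u0+100],(400,400),interpolation=cv2.INTER_CUBIC))
cv2.imwrite('pics/p5.png',np.hstack(x))"
```

```text
t 12.98 tcp [0.6006 0.0444 0.1793] slope [-0.0429 -0.0006  0.1452] F slope [ 0.7 -0.3 -0.4] rotleft [ 0.0012 -0.0071  0.0023] gap 0.498 0.0
shift [0.0018 0.003  0.0058]
```

View pics/p5.png

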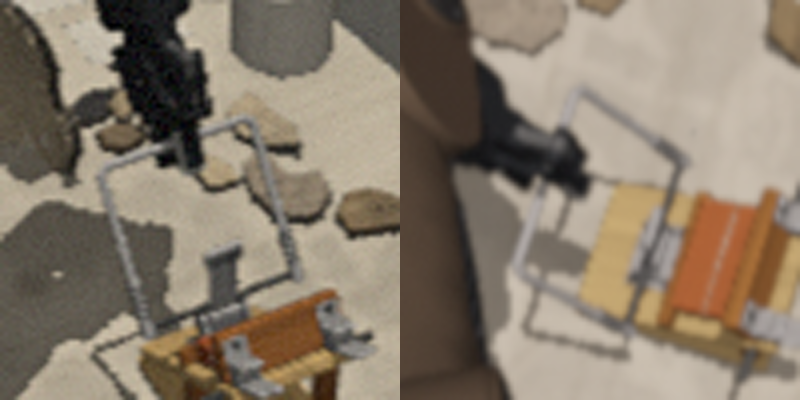

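The fingers straddle the crossbar at its middle. I close them to a loose cage.

Request:
servo_tool:
  targets:
    - [0.0012,0.0033,0.006,0,-0.003,0,40]
    - [0,0,0,0,-0.003,0,30]
    - [0,0,0,0,0,0,20]
    - [0,0,0,0,0,0,20]
    - [0,0,0,0,0,0,20]
  newtons: 20

```text
clock: 13.5
eef_pos: [0.6028, 0.0489, 0.1874]
tcp_rot: [-0.508, -2.91, 0.78]
force: [-0.2, -0.8, 1.8]
finger_gap: 0.202
gripper_force: 0.5
```

```bash
python3 -c "
from h import *
st((-.043,0,.152))
b,p=np.load('fit.npy')
L=2.02
for L in (1.95,2.02,2.15):
  pv=np.array([-.028-.018*np.cos(L-.1),.02+.018*np.sin(L-.1)])
  a0=np.arctan2(.166-pv[1],-.043-pv[0]);print(L,pv,np.degrees(a0),'final x at z .008',pv[0]+np.sqrt(.1355**2-(pv[1]-.008)**2))
L=2.02;pv=np.array([-.028-.018*np.cos(L-.1),.02+.018*np.sin(L-.1)])
a1=np.arctan2(.010-pv[1],.130)
cur=readout.sense()['eef_pos'];A=np.linspace(a0,a1,19)
W=[slope(p,[[pv[0]+.1355*np.cos(a),0,pv[1]+.1355*np.sin(a)-.012]])[0] for a in A]
print((W[0]-cur).round(4));print(np.diff(W,axis=0).round(4).tolist())
print(((np.array(W)-[p[0],p[1],0])@rz(p[2])-[0,0,.075]).dot(S30).round(3)[[0,4,9,14,18]])
"
```

```text
t 13.5 tcp [0.6028 0.0489 0.1874] slope [-4.320e-02 -1.000e-04  1.547e-01] F slope [1.7 0.1 1.1] rotleft [0.0007 0.0024 0.001 ] gap 0.202 0.5
shift [-0.0004 -0.0015 -0.0023]
1.95 [-0.02303938  0.03730295] 98.81620309133703 final x at z .008 0.10925418780545379
2.02 [-0.02184131  0.03691362] 99.30863992332817 final x at z .008 0.1105378939891629
2.15 [-0.01970069  0.03597252] 100.15887970031758 final x at z .008 0.11288055891939355
[0.0014 0.0037 0.0018]
[[-0.004, -0.011, 0.0089], [-0.0043, -0.0119, 0.0075], [-0.0045, -0.0126, 0.0061], [-0.0047, -0.0131, 0.0046], [-0.0048, -0.0135, 0.0031], [-0.0049, -0.0138, 0.0015], [-0.005, -0.0138, -0.0001], [-0.0049, -0.0137, -0.0016], [-0.0048, -0.0135, -0.0032], [-0.0047, -0.0131, -0.0048], [-0.0045, -0.0125, -0.0062], [-0.0042, -0.0118, -0.0076], [-0.0039, -0.011, -0.0089], [-0.0036, -0.01, -0.0102], [-0.0032, -0.0089, -0.0112], [-0.0028, -0.0077, -0.0122], [-0.0023, -0.0064, -0.013], [-0.0018, -0.005, -0.0137]]
[[-0.046 -0.     0.158]
 [ 0.013 -0.     0.156]
 [ 0.075 -0.     0.119]
 [ 0.11   0.     0.056]
 [ 0.111 -0.    -0.003]]
```

Request:
servo_tool:
  targets:
    - [-0.003,-0.008,0.0085,0,0,0,20]
    - [-0.0043,-0.0119,0.0078,0,0,0,20]
    - [-0.0045,-0.0126,0.0061,0,0,0,20]
    - [-0.0047,-0.0131,0.0046,0,0,0,20]
    - [-0.0048,-0.0135,0.0031,0,0,0,20]
    - [-0.0049,-0.0138,0.0015,0,0,0,20]
    - [-0.005,-0.0138,-0.0001,0,0,0,20]
    - [-0.0049,-0.0137,-0.0016,0,0,0,20]
    - [-0.0048,-0.0135,-0.0032,0,0,0,20]
    - [-0.0047,-0.0131,-0.0048,0,0,0,20]
    - [-0.0045,-0.0125,-0.0062,0,0,0,20]
    - [-0.0042,-0.0118,-0.0076,0,0,0,20]
    - [0,0,0,0,0,0,20]
    - [0,0,0,0,0,0,20]

```text
clock: 14.67
eef_pos: [0.5479, -0.1037, 0.1948]
tcp_rot: [-0.509, -2.907, 0.781]
force: [-1.7, -3.1, 4.0]
finger_gap: 0.202
gripper_force: 2.6
```

```bash
python3 -c "
from h import *
st()
for A in (7,9,11,12,13): 
  a=np.radians(99.3)+(np.arctan2(-.027,.130)-np.radians(99.3))*A/18;print(A,-.0218+.1355*np.cos(a),.0369+.1355*np.sin(a))
for c in('top','scene'):print([(np.round(d['location'],1).tolist(),round(d['conf'],2)) for d in nets.spot_in(c,'hoop_mid')] if get_image(c) is not None else 0)
p=np.load('fit.npy')[1]
s=readout.sense();
for c in('top','scene'):print(proj(c,slope(p,[(.098,0,.098)])))
"
```

```text
t 14.67 tcp [ 0.5479 -0.1037  0.1948] slope [ 0.101  -0.0004  0.08  ] F slope [ 5.1 -0.5  1.7] rotleft [0.0014 0.0004 0.0024] gap 0.202 2.6
7 0.05373428195819857 0.14939365426129314
9 0.07602558396357803 0.13065716037820763
11 0.09379886357916375 0.10759054207746528
12 0.10072546779269065 0.09475982839744974
13 0.10623327137079157 0.08125911881556311
[([346.8, 165.6], 0.43)]
[([344.8, 174.0], 0.65)]
[[345.69627486 181.24621497]]
[[349.31986189 167.47762889]]
```

Request:
servo_tool:
  targets:
    - [-0.0039,-0.011,-0.0089,0,0,0,20]
    - [-0.0036,-0.01,-0.0102,0,0,0,20]
    - [-0.0032,-0.0089,-0.0112,0,0,0,20]
    - [-0.0028,-0.0077,-0.0122,0,0,0,20]
    - [-0.0023,-0.0064,-0.013,0,0,0,20]
    - [-0.0012,-0.0035,-0.009,0,0,0,20]
    - [0,0,0,0,0,0,20]
    - [0,0,0,0,0,0,20]

```text
clock: 15.53
eef_pos: [0.5317, -0.1496, 0.1305]
tcp_rot: [-0.507, -2.909, 0.78]
force: [-0.1, 0.0, 0.1]
finger_gap: 0.201
gripper_force: 0.0
```

```bash
python3 -c "
from h import *
st()"
```

```text
t 15.53 tcp [ 0.5317 -0.1496  0.1305] slope [ 1.11e-01 -1.00e-04  0.00e+00] F slope [ 0.  -0.1  0.1] rotleft [0.0004 0.0017 0.001 ] gap 0.201 0.0
```

Request:
servo_tool:
  targets:
    - [0,0,0,0,0,0,28]
    - [0,0,0,0,0,0,28]
    - [0.0008,0.0024,0.0043,0,0,0,28]
    - [0.0008,0.0024,0.0043,0,0,0,28]
    - [0.0025,0.007,0.013,0,0,0,28]
    - [0.0025,0.007,0.013,0,0,0,28]
    - [0.0034,0.0094,0.0173,0,0,0,28]
    - [0.0034,0.0094,0.0173,0,0,0,28]
    - [0.0034,0.0094,0.0173,0,0,0,0]
    - [0.0034,0.0094,0.0173,0,0,0,0]
    - [0.0034,0.0094,0.0173,0,0,0,0]
    - [0,0,0,0,0,0,0]

```text
clock: 16.53
eef_pos: [0.5565, -0.0826, 0.2555]
tcp_rot: [-0.509, -2.915, 0.78]
force: [0.4, -0.1, -0.1]
finger_gap: -0.002
gripper_force: 0.0
```

```bash
python3 -c "
from h import *
st((.035,0,.062))
b,p=np.load('fit.npy')
x=[]
for c in('scene','top'):
    im=get_image(c);u0,v0=np.int32(proj(c,slope(p,[(.04,0,.03)]))[0])-[45,45]
    print(u0,v0,[(np.round(d['location'],1).tolist(),round(d['conf'],2)) for d in nets.spot_in(c,'hoop_mid')],proj(c,slope(p,[(.11,-.07,.008),(.11,.07,.008)])).round(1).tolist())
    x.append(cv2.resize(im[v0:v0+90,u0:u0+90],(400,400),interpolation=cv2.INTER_CUBIC))
cv2.imwrite('pics/p6.png',np.hstack(x))"
```

```text
t 16.53 tcp [ 0.5565 -0.0826  0.2555] slope [0.1116 0.0007 0.144 ] F slope [-0.1  0.5 -0.1] rotleft [ 0.0007  0.0077 -0.0004] gap -0.002 0.0
shift [ 0.0079  0.0241 -0.1093]
300 139 [([351.5, 196.3], 0.47)] [[337.3, 203.4], [376.9, 188.1]]
293 140 [([360.1, 196.5], 0.77)] [[354.4, 214.4], [368.8, 170.4]]
```

View pics/p6.png

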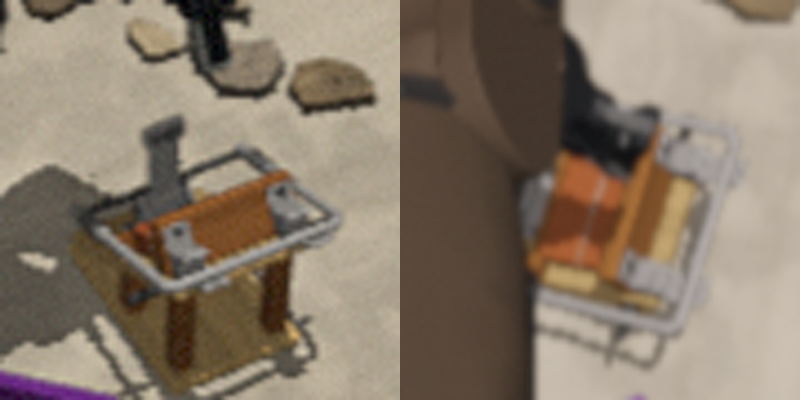

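The hoop lies behind both hooks (scene crop (250,265)) and the lever is still raised at (162,130). Next I come down behind the lever with the fingers shut.

Request:
servo_tool:
  targets:
    - [0.0037,0.0105,-0.0064,0,0.001,0,0]
    - [0.0037,0.0105,-0.0064,0,0.001,0,0]
    - [0.0037,0.0105,-0.0064,0,0.001,0,0]
    - [0.0037,0.0105,-0.0064,0,0.001,0,0]
    - [0.0037,0.0105,-0.0064,0,0.001,0,0]
    - [0.0037,0.0105,-0.0064,0,0.001,0,0]
    - [-0.0023,-0.0064,-0.0118,0,0,0,0]
    - [-0.0023,-0.0064,-0.0118,0,0,0,0]
    - [-0.0023,-0.0064,-0.0118,0,0,0,0]
    - [-0.0023,-0.0064,-0.0118,0,0,0,0]
    - [-0.0023,-0.0064,-0.0118,0,0,0,0]
    - [-0.0023,-0.0064,-0.0118,0,0,0,0]
    - [0,0,0,0,0,0,0]

```text
clock: 17.82
eef_pos: [0.5625, -0.0597, 0.1402]
tcp_rot: [-0.503, -2.9, 0.78]
force: [-0.7, -0.1, -0.2]
finger_gap: -0.001
gripper_force: 0.0
```

```bash
python3 -c "
from h import *
st()
b,p=np.load('fit.npy')
cur=readout.sense()['eef_pos']
T=np.radians([90,80,70,60,50,40,30,20,12,5,0,-4,-6.5]);s=np.linspace(.055,.070,len(T))
Q=np.c_[-.028-s*np.cos(T)+.004*np.sin(T)+.0145,0*T,.02+s*np.sin(T)+.004*np.cos(T)]
W=slope(p,Q);print(Q.round(4).tolist());print((W[0]-cur).round(4));print(np.diff(W,axis=0).round(4).tolist())
"
```

```text
t 17.82 tcp [ 0.5625 -0.0597  0.1402] slope [ 0.0335 -0.0014  0.0559] F slope [ 0.2 -0.6 -0.3] rotleft [ 0.0006 -0.0078  0.0018] gap -0.001 0.0
[[-0.0095, 0.0, 0.075], [-0.0193, 0.0, 0.0761], [-0.0294, 0.0, 0.0754], [-0.0394, 0.0, 0.0729], [-0.049, 0.0, 0.0685], [-0.0578, 0.0, 0.0624], [-0.0656, 0.0, 0.0547], [-0.072, 0.0, 0.0456], [-0.0762, 0.0, 0.0374], [-0.0791, 0.0, 0.0298], [-0.081, 0.0, 0.024], [-0.0824, -0.0, 0.0192], [-0.0835, -0.0, 0.0161]]
[ 0.0171  0.0436 -0.005 ]
[[0.0031, 0.0085, -0.004], [0.0028, 0.0079, -0.0056], [0.0025, 0.007, -0.0072], [0.0021, 0.0058, -0.0086], [0.0016, 0.0043, -0.0097], [0.001, 0.0027, -0.0106], [0.0003, 0.0009, -0.0111], [-0.0001, -0.0004, -0.0092], [-0.0004, -0.0012, -0.0081], [-0.0004, -0.0012, -0.0059], [-0.0004, -0.0012, -0.0048], [-0.0002, -0.0005, -0.0033]]
```

Request:
servo_tool:
  targets:
    - [0.0021,0.0055,-0.0006,0,0,0,0]
    - [0.0021,0.0055,-0.0006,0,0,0,0]
    - [0.0021,0.0055,-0.0006,0,0,0,0]
    - [0.0021,0.0055,-0.0006,0,0,0,0]
    - [0.0021,0.0055,-0.0006,0,0,0,0]
    - [0.0021,0.0055,-0.0006,0,0,0,0]
    - [0.0021,0.0055,-0.0006,0,0,0,0]
    - [0.0021,0.0055,-0.0006,0,0,0,0]
    - [0.0015,0.0042,-0.002,0,0,0,0]
    - [0.0016,0.0043,-0.002,0,0,0,0]
    - [0.0014,0.0039,-0.0028,0,0,0,0]
    - [0.0014,0.004,-0.0028,0,0,0,0]

```text
clock: 18.82
eef_pos: [0.5862, 0.0011, 0.1278]
tcp_rot: [-0.505, -2.904, 0.78]
force: [-1.6, -4.2, 0.0]
finger_gap: -0.002
gripper_force: 1.4
```

```bash
python3 -c "
from h import *
st((-.0294,0,.0754))"
```

```text
t 18.82 tcp [0.5862 0.0011 0.1278] slope [-0.0292  0.0004  0.0778] F slope [ 4.  -0.1 -2.2] rotleft [ 0.0008 -0.0043  0.0013] gap -0.002 1.4
shift [-0.0007 -0.0008 -0.0022]
```

Request:
servo_tool:
  targets:
    - [0.0012,0.0034,-0.0042,0,0,0,0]
    - [0.0012,0.0034,-0.0042,0,0,0,0]
    - [0.001,0.0029,-0.0043,0,0,0,0]
    - [0.001,0.0029,-0.0043,0,0,0,0]
    - [0.0008,0.0022,-0.0049,0,0,0,0]
    - [0.0008,0.0022,-0.0049,0,0,0,0]
    - [0.0005,0.0014,-0.0053,0,0,0,0]
    - [0.0005,0.0014,-0.0053,0,0,0,0]
    - [0.0002,0.0005,-0.0055,0,0,0,0]
    - [0.0002,0.0005,-0.0055,0,0,0,0]

```text
clock: 19.65
eef_pos: [0.5937, 0.0217, 0.0794]
tcp_rot: [-0.505, -2.904, 0.781]
force: [-1.9, -1.9, 6.6]
finger_gap: -0.003
gripper_force: 2.7
```

```bash
python3 -c "
from h import *
st((-.072,0,.0456))"
```

```text
t 19.65 tcp [0.5937 0.0217 0.0794] slope [-0.0723  0.0005  0.0469] F slope [ 5.4 -1.2  4.5] rotleft [ 0.0009 -0.004   0.0011] gap -0.003 2.7
shift [-0.0007 -0.0007 -0.0009]
```

Request:
servo_tool:
  targets:
    - [0,-0.0002,-0.0046,0,0,0,0]
    - [-0.0001,-0.0002,-0.0046,0,0,0,0]
    - [-0.0002,-0.0006,-0.004,0,0,0,0]
    - [-0.0002,-0.0006,-0.004,0,0,0,0]
    - [-0.0002,-0.0006,-0.003,0,0,0,0]
    - [-0.0002,-0.0006,-0.003,0,0,0,0]
    - [0,0,0,0,0,0,0]

```text
clock: 20.23
eef_pos: [0.5926, 0.0188, 0.0558]
tcp_rot: [-0.504, -2.904, 0.78]
force: [0.8, -0.2, -0.2]
finger_gap: 0.002
gripper_force: 0.0
```

```bash
python3 -c "
from h import *
st((-.0835,0,.018))"
```

```text
t 20.23 tcp [0.5926 0.0188 0.0558] slope [-0.0814  0.0004  0.0248] F slope [-0.2  0.8 -0.1] rotleft [ 0.0003 -0.0045  0.0013] gap 0.002 0.0
shift [-0.0009 -0.0014 -0.0069]
```

Request:
servo_tool:
  targets:
    - [-0.0002,-0.0004,-0.002,0,0,0,0]
    - [-0.0002,-0.0004,-0.002,0,0,0,0]
    - [-0.0002,-0.0004,-0.0015,0,0,0,0]
    - [0,0,0,0,0,0,0]

```text
clock: 20.57
eef_pos: [0.5922, 0.0176, 0.0511]
tcp_rot: [-0.505, -2.904, 0.78]
force: [0.2, 0.6, 2.2]
finger_gap: 0.003
gripper_force: 1.3
```

```bash
python3 -c "
from h import *
st((-.0835,0,.018))"
```

```text
t 20.57 tcp [0.5922 0.0176 0.0511] slope [-0.0828  0.0004  0.0201] F slope [0.6 0.  2.2] rotleft [ 0.0007 -0.0038  0.0011] gap 0.003 1.3
shift [-0.0005 -0.0003 -0.0022]
```

Contact begins at z 20 mm, which is the height expected for the closed lever. I press a few millimetres more, up to about 20 N.

Request:
servo_tool:
  targets:
    - [-0.0001,-0.0004,-0.0008,0,0,0,0]
    - [-0.0001,-0.0004,-0.0008,0,0,0,0]
    - [0,0,0,0,0,0,0]

```text
clock: 20.82
eef_pos: [0.5922, 0.0174, 0.0507]
tcp_rot: [-0.505, -2.905, 0.78]
force: [-1.6, 6.4, 14.4]
finger_gap: 0.001
gripper_force: 7.3
```

```bash
python3 -c "
from h import *
st()"
```

```text
t 20.82 tcp [0.5922 0.0174 0.0507] slope [-0.0828  0.0006  0.0197] F slope [ 2.5 -3.6 15.2] rotleft [ 0.0007 -0.0026  0.0012] gap 0.001 7.3
```

Request:
servo_tool:
  targets:
    - [-0.0001,-0.0004,-0.0008,0,0,0,0]
    - [0,0,0,0,0,0,0]
    - [0.0008,0.0024,0.0043,0,0,0,0]
    - [0.0017,0.0047,0.0087,0,0,0,0]
    - [0.0034,0.0094,0.0173,0,0,0,0]
    - [0.0034,0.0094,0.0173,0,0,0,0]
    - [0.0034,0.0094,0.0173,0,0,0,0]
    - [0.0034,0.0094,0.0173,0,0,0,0]
    - [0.0034,0.0094,0.0173,0,0,0,0]
    - [0.0034,0.0094,0.0173,0,0,0,0]
    - [0.0034,0.0094,0.0173,0,0,0,0]
    - [0.0034,0.0094,0.0173,0,0,0,0]
    - [0.0034,0.0094,0.0173,0,0,0,0]
    - [0,0,0,0,0,0,0]

```text
clock: 21.98
eef_pos: [0.6261, 0.1099, 0.2205]
tcp_rot: [-0.505, -2.909, 0.778]
force: [0.2, 0.5, 0.0]
finger_gap: 0.001
gripper_force: 0.0
```

```bash
python3 -c "
from h import *
st()
b,p=np.load('fit.npy')
for c in('scene','top'):
    im=get_image(c);cv2.imwrite(f'pics/end_{c}.png',im)
    for q in('hoop_mid','lever_tip','bar','tile'):print(c,q,[(np.round(d['location'],1).tolist(),round(d['conf'],2)) for d in nets.spot_in(c,q)])
    print('expect crossbar closed/open',proj(c,slope(p,[(.092,0,.010),(.11,0,.008)])).round(1).tolist(),'lever tip down',proj(c,slope(p,[(-.098,0,.013)])).round(1).tolist())
    # brightness profile along slope x at y=+-.062 (outside hooks, bare crossbar), z=.01
    for y in(-.063,.063):
        X=np.arange(.078,.122,.003);uv=proj(c,slope(p,[(x,y,.012) for x in X])).astype(np.float32)
        g=cv2.remap(im,uv[:,0].reshape(1,-1),uv[:,1].reshape(1,-1),cv2.INTER_LINEAR)[0].astype(int);print(y,[(round(float(x),3),tuple(v.tolist())) for x,v in zip(X,g)])
"
```

```text
t 21.98 tcp [0.6261 0.1099 0.2205] slope [-0.0832  0.0013  0.2161] F slope [-0.5 -0.   0.3] rotleft [-0.001   0.0009 -0.0001] gap 0.001 0.0
scene hoop_mid [([335.2, 186.3], 0.69), ([342.3, 196.6], 0.6)]
scene lever_tip [([334.5, 186.4], 0.68)]
scene bar [([244.8, 209.2], 0.86), ([303.6, 230.8], 0.81), ([350.3, 188.5], 0.69)]
scene tile [([342.0, 201.5], 0.16)]
expect crossbar closed/open [[354.5, 193.8], [357.4, 195.7]] lever tip down [[328.8, 181.5]]
-0.063 [(0.078, (36, 64, 79)), (0.081, (37, 60, 74)), (0.084, (47, 65, 78)), (0.087, (61, 74, 85)), (0.09, (83, 92, 101)), (0.093, (113, 120, 127)), (0.096, (136, 141, 146)), (0.099, (144, 149, 153)), (0.102, (146, 151, 154)), (0.105, (137, 142, 145)), (0.108, (115, 123, 128)), (0.111, (94, 105, 113)), (0.114, (74, 87, 98)), (0.117, (57, 72, 87)), (0.12, (55, 70, 83))]
0.063 [(0.078, (123, 129, 132)), (0.081, (119, 125, 128)), (0.084, (111, 117, 120)), (0.087, (112, 116, 120)), (0.09, (127, 132, 135)), (0.093, (136, 141, 144)), (0.096, (132, 137, 141)), (0.099, (122, 129, 133)), (0.102, (120, 131, 136)), (0.105, (122, 138, 145)), (0.108
[... 515 characters left out ...]
87, (114, 127, 138)), (0.09, (142, 149, 157)), (0.093, (156, 159, 166)), (0.096, (147, 151, 157)), (0.099, (123, 130, 138)), (0.102, (109, 119, 128)), (0.105, (108, 119, 129)), (0.108, (107, 118, 127)), (0.111, (110, 121, 131)), (0.114, (127, 139, 149)), (0.117, (149, 163, 174)), (0.12, (162, 177, 189))]
0.063 [(0.078, (136, 146, 156)), (0.081, (153, 165, 175)), (0.084, (156, 166, 176)), (0.087, (158, 164, 172)), (0.09, (164, 168, 175)), (0.093, (163, 169, 177)), (0.096, (161, 171, 181)), (0.099, (161, 175, 186)), (0.102, (163, 178, 189)), (0.105, (163, 177, 188)), (0.108, (161, 176, 187)), (0.111, (160, 175, 187)), (0.114, (162, 176, 187)), (0.117, (162, 176, 188)), (0.12, (162, 176, 187))]
```

The crossbar reads at slope x ≈ 93 mm on both sides, which is the keeper position (67 + 27 mm). The lever met its stop at the closed height and the robot is clear, so I hand in.

```bash
python3 -c "
from bench import r
print(r.finish_job())"
```

```text
the job is handed in; nothing more can be done
None
```

I handed the job in at about 22 s. By my measurements the bar is flush against the tile, the hoop is under both keeper hooks and the lever is down on its stop, but no verdict came back.

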